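# Index the dividing head by four clicks and lock it

## Task

Bring the blank's next face round: with a fingertip against one of the dial's upright pegs, push the indexing dial counter-clockwise (seen from above) exactly four clicks, never turning it backwards by a click or past the fourth. Only then push the lock lever's knob counter-clockwise until the lever is at its stop. Push gently, grip and lift nothing, leave the blank sitting on the dial and the other things where they are, and finish clear of everything.

Things in the scene. Friction and masses are not known exactly. Their poses are not given: they have to be found in the camera images.
- head: Blue cast indexing head bolted to the bench, never moves. Origin: centre of its underside on the bench, on the dial's axis (vertical). z up; -x side carries the fixed white index pointer beside the dial's rim; the lock lever is on its -y side. Foot 180 x 180 mm, 12 mm thick.
- dial_centre (a point): Point on the dial's axis at the height of the dial's flat upper face, 58 mm above the bench. The dial is a steel disc 148 mm in diameter. A 22 mm square stub stands on its middle and carries the blank.
- dial (a joint): Turn of the dial in rad: 0 at the start, growing counter-clockwise seen from above. It clicks into a stop every 22.5 degrees (0.3927 rad, 16 stops a turn) and stays there by itself. Leaving a stop takes about 5 N pushed sideways at a peg; the resistance fades, and just past half-way the dial snaps on into the next stop by itself. Its face has one long line, on the pointer at the start, and 15 short ones, one for each stop.
- lock (a joint): Swing of the lock lever about its vertical pivot, in rad: released at 0 to 0.25 (start), 1.1 at its locked stop. Grows counter-clockwise seen from above. Stiff (about 2 N at the knob) and stays where left. At 0 the arm points along the head's -y.
- lock_knob (a point): Middle of the top of the lock lever's upright black knob, 18 mm diameter, 34 mm tall, its top 78 mm above the bench. The knob stands 72 mm from the pivot.
- lock_pivot (a point): Point on the lock lever's vertical pivot axis, 54 mm above the bench. Boss 28 mm diameter; the flat arm is 12 mm wide, its top 52 mm above the bench.
- blank_centre (a point): Centre of the loose aluminium blank, 50 x 50 x 28 mm with a 23.5 mm square hole, sitting over the stub on the dial's face and turning with it. Its top is 86 mm above the bench. Not to be lifted.
- peg0 (a point): Middle of the top of one of the dial's three equal upright push pegs, 12 mm diameter, 32 mm tall from the dial's face (top 90 mm above the bench), 64 mm from the dial's axis, 120 degrees apart. This point's frame turns with the dial.
- peg1 (a point): Middle of the top of one of the dial's three equal upright push pegs, 12 mm diameter, 32 mm tall from the dial's face (top 90 mm above the bench), 64 mm from the dial's axis, 120 degrees apart. This point's frame turns with the dial.
- peg2 (a point): Middle of the top of one of the dial's three equal upright push pegs, 12 mm diameter, 32 mm tall from the dial's face (top 90 mm above the bench), 64 mm from the dial's axis, 120 degrees apart. This point's frame turns with the dial.
- bar_tall: Bystander: upright steel bar offcut, 30 mm diameter, 70 mm tall. Origin at its underside. Leave alone.
- bar_short: Bystander: upright brass bar offcut, 40 mm diameter, 35 mm tall. Origin at its underside. Leave alone.
- spanner: Bystander: flat spanner, about 180 mm long, lying. Origin at its underside. Leave alone.
- oil_can: Bystander: grey can, 56 mm diameter, 90 mm tall, upright. Origin at its underside. Leave alone.
- square: Bystander: engineer's square lying flat, stock 20 x 90 mm, blade 120 mm. Origin at its underside. Leave alone.
- chuck_key: Bystander: T-shaped chuck key lying flat, about 97 x 90 mm. Origin at its underside. Leave alone.
- screwdriver: Bystander: black-handled screwdriver, 200 mm long, lying. Origin at its underside. Leave alone.
Things that resemble listed ones, but are neither listed nor needed, are in the scene too. What is meant by the part that bears blank_centre is not black or red, and is the smaller of those in its own colour.

How it is judged:
On the way, in this order (a step that is already met when the one before it is completed fails the run):
1. the dial rests at its fourth click, the lock lever still released (value of joint dial between 1.4808 and 1.6608 rad and value of joint lock below 0.4 rad), for 0.2 s.
2. the lock lever is pushed over to its stop (value of joint dial between 1.4808 and 1.6608 rad and value of joint lock above 1 rad), for 0.2 s.
At the end, for the whole second after the job is handed in: The dial stands still at its fourth click (1.571 rad within 0.09), the lock lever is within 0.1 rad of its stop, the blank still sits on the dial, and nothing else was moved by more than 20 mm (all of step 2 and velocity of joint dial between -0.1 and 0.1 rad/s and z of blank_centre in the frame of head below 0.078 m and horizontal distance between blank_centre and dial_centre below 0.006 m); the robot touches nothing.
It fails at once if the dial is turned past the fourth click or backwards by a click (value of joint dial above 1.8308 rad or value of joint dial below -0.26 rad).
It fails at once if the lock lever is swung before the dial is at its fourth click (value of joint lock above 0.5 rad and value of joint dial below 1.3708 rad).
It fails at once if the blank is lifted or pulled off the dial (not (z of blank_centre in the frame of head below 0.078 m and horizontal distance between blank_centre and dial_centre below 0.006 m)).
It fails at once if the dial is pinched or pushed hard (over 30 N), or the lever (over 60 N) (contact force between the fingers and dial above 30 N or contact force between the fingers and lock above 60 N).
It fails at once if a bystander is lifted, knocked or moved by more than 20 mm (distance of any of bar_tall, bar_short, spanner, oil_can, square, chuck_key, screwdriver from where it was at the start of the episode above 0.02 m or angle between any of bar_tall, bar_short, spanner, oil_can, square, chuck_key, screwdriver's own z axis and vertical above 0.3 rad).
It also fails if it takes over 72 s, if anything falls off the work surface, if the arm or the gripper's body presses on something with over 40 N, if the wrist force passes 120 N, or if a joint passes its speed limit or range.

## Robot

A 7-joint arm with a two-finger parallel gripper is mounted at the origin on the work surface. World frame = base frame: x ahead of the robot, y to its left, z up, the work surface at z = 0. Lengths are in m, angles in rad, forces in N, time in s.
With the tool pointing down it reaches from about 0.4 to 0.9 m from the base axis. Payload 5.5 kg.
Tool frame: the origin (TCP) lies midway between the tips of the shut fingers; the grasp point (between the pads) lies 19 mm behind it; z points along the fingers, y is the line along which they close (so a half turn about z gives the same grasp; the last joint's range is limited). The gripper opens to 85 mm and grips with 20 to 120 N. Pads are 22 mm wide; open, the fingers measure 114 mm over their backs; the gripper's body (76 mm by 85 mm) begins 54 mm behind the grasp point. The pads swing forward as they close: fully open they stand 13 mm farther back than shut.
Start: joints at [-0.913, 0.501, -0.427, 1.55, 0.221, 1.138, -0.21], TCP at [0.25, 0.6, 0.231] pointing down, gripper open.
Joint ranges: [-2.88, 2.88], [-0.31, 2.03], [-1.54, 1.56], [0.2, 2.42], [-1.41, 4.55], [0.19, 2.02], [-2.57, 2.57]. Speed limits (rad/s): [2.57, 2.57, 3.14, 3.14, 3.14, 3.14, 3.14].

## Interface

Orientations are given as a unit quaternion [w, x, y, z].
In Python, from cell import bot gives the robot as it stands. The module is installed in compiled form; this text tells all that it offers.
- The arm moves only by the tool step_arm, never from a script. Its argument "targets" is a list of rows, each an object with "offset": the shift along the tool's x, y, z each as a share of 120 mm, from -1 to 1, a list of three; "rot": the turn, a rotation vector about the tool's x, y, z each as a share of 45 degrees, from -1 to 1, a list of three; "hand": the opening in per cent of the stroke, from 0 (shut) to 100 (fully open). A call has 1 to 12 rows; each row is the pose to reach, as a shift and turn from the pose commanded when the call began, along the tool's axes at that moment; what a row does not reach only later rows make up. A row lasts 1/10 s, in which the tool goes at most 50 mm and 8.59 degrees, less where a joint would pass 70% of its speed; a pose out of reach is approached as far as the arm can. A call with a number of a shift or a turn outside -1 to 1 is refused whole. A call with a gripper value outside its range is refused whole. The fingers move at their own pace and stop on an object; the grip force is fixed at half the most. Time passes only in rows, so rows that repeat a pose let the fingers close. It gives the time, the measured TCP pose, the force, the opening and the grip force at its end, in the units of the state.
- bot.state(): the state, without advancing time (a new reading comes with each control period).
- bot.capture(name): name is "scene" or "top"; returns a dict with "pixels" (400x640x3 uint8, red, green, blue), "fx", "fy", "cx", "cy" (pixels), "cam_to_world" (4x4, takes a point from camera to world coordinates). Camera axes: x right, y up, looking along -z (the intrinsics and any distortion apply to the point x, -y, -z); pixel columns grow to the right and rows downward; lengths in m; the calibration is good to about 2 mm. A picture is of the moment at which its call begins. There is no depth.
- bot.close_job(): hands the job in; it is judged then, once.
The state is a dict: "time": time; "joint_positions": joint angles; "dq": joint speeds; "joint_torque": joint torques, N m; "tool_pos": TCP position; "eef_rot": TCP orientation; "force": force on the tool from outside, world axes, zero at the start; "wrist_torque": the same for the moment, N m; "width": finger opening in m; "grip_force": force on a finger pad.
Only numpy, scipy, OpenCV 4.12 (cv2) and the standard library are available. Lean on these libraries where they do the work, as an engineer would, in place of code of your own. Each camera call takes 0.05 s, during which the arm holds its last target. There are 200 camera calls.

## Working session

There is one attempt and no reset: what is moved stays moved. The work goes in short steps, Python scripts to look and compute and a tool call to move; the robot and the scene stay as the last step left them, time stands still between calls to the robot, and variables do not carry over. Pictures are saved under pics/ and viewed, at most 10 in all, crops included, and the job is handed in when it is done.

Besides the shell and the picture viewer there is one more tool, called after "Call:" as a command line: name --argument value ..., lists and objects as JSON in quotes. step_arm: Moves the arm, as the interface text tells. Its arguments: {"type":"object","properties":{"targets":{"type":"array","items":{"type":"object","properties":{"offset":{"type":"array","items":{"type":"number"}},"rot":{"type":"array","items":{"type":"number"}},"hand":{"type":"number"}}}}},"required":["targets"]}

```bash
mkdir -p pics; python3 - <<'E'
from cell import bot
import cv2, pickle
d={}
for n in("scene","top"):
    c=bot.capture(n); d[n]=c; cv2.imwrite(f"pics/{n}0.png",c["pixels"][:,:,::-1]); print(n,{k:v for k,v in c.items() if k!="pixels"})
pickle.dump(d,open("c0.pkl","wb")); print(bot.state())
E
```

```text
scene {'fx': 443.8448386364224, 'fy': 443.8448386364224, 'cx': 319.7453937009954, 'cy': 199.3910721664034, 'cam_to_world': array([[-0.41106045, -0.71229241,  0.56891899,  1.22278865],
       [ 0.91155123, -0.32813536,  0.24779333,  0.23185859],
       [ 0.01018114,  0.62045685,  0.7841745 ,  0.97087461],
       [ 0.        ,  0.        ,  0.        ,  1.        ]])}
top {'fx': 413.4384248104206, 'fy': 413.4384248104206, 'cx': 320.215907091649, 'cy': 202.13990433681892, 'cam_to_world': array([[-1.78512816e-02,  9.79592495e-01, -2.00199589e-01,
         3.41446470e-01],
       [-9.99836328e-01, -1.80786688e-02,  6.92466815e-04,
        -4.94065380e-02],
       [-2.94100676e-03,  2.00179183e-01,  9.79754890e-01,
         1.12580250e+00],
       [ 0.00000000e+00,  0.00000000e+00,  0.00000000e+00,
         1.00000000e+00]])}
{'time': 0.1, 'joint_positions': array([-0.912785  ,  0.50178157, -0.42679537,  1.55137383,  0.22080325,
        1.1383148 , -0.21032559]), 'dq': array([ 4.51303233e-04, -1.43214729e-03, -3.31472353e-04, -1.97529654e-03,
        1.51463325e-05,  6.80297040e-05,  7.83527925e-04]), 'joint_torque': array([-1.10796772e-02, -5.70807731e+01, -5.83872467e+00, -2.81749159e+01,
        1.03289809e-02,  5.52876096e-03,  2.56395498e-05]), 'tool_pos': array([0.24980623, 0.59937772, 0.23033297]), 'eef_rot': array([-2.04897726e-04,  1.96116586e-01,  9.80580162e-01, -8.88245730e-04]), 'force': array([0.18163758, 0.29374184, 0.0350389 ]), 'wrist_torque': array([-0.01629542, -0.0180899 , -0.01406692]), 'grip_force': 0.0, 'width': 0.08572203426800425}
```

View pics/top0.png

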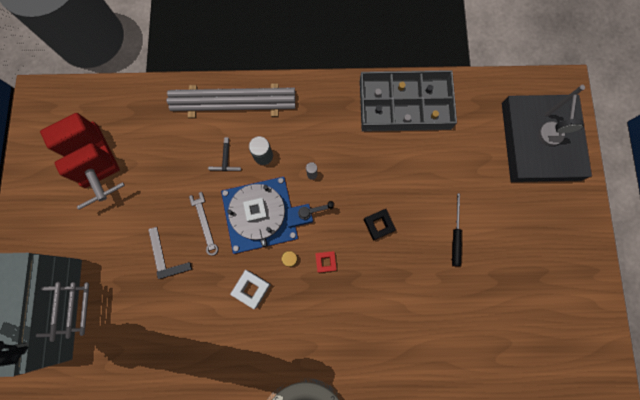

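View pics/scene0.png

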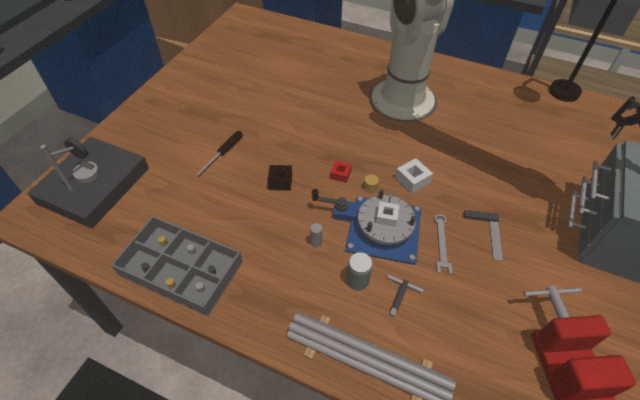

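Top view: the dial with the small white blank is at about (256,211) and the lever knob near (331,206). Other square rings that could be taken for the blank are the larger white one (250,289), the black (379,224) and the red (326,262). By the description, the blank is the smaller white one on the dial. Next is a close crop to check it.

```bash
python3 - <<'E'
import cv2
a=cv2.imread("pics/top0.png")[165:265,210:343]; cv2.imwrite("pics/topc.png",cv2.resize(a,None,fx=6,fy=6,interpolation=cv2.INTER_CUBIC))
a=cv2.imread("pics/scene0.png")[170:270,300:433]; cv2.imwrite("pics/scenec.png",cv2.resize(a,None,fx=6,fy=6,interpolation=cv2.INTER_CUBIC))
E
```

```text
(no output)
```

View pics/topc.png

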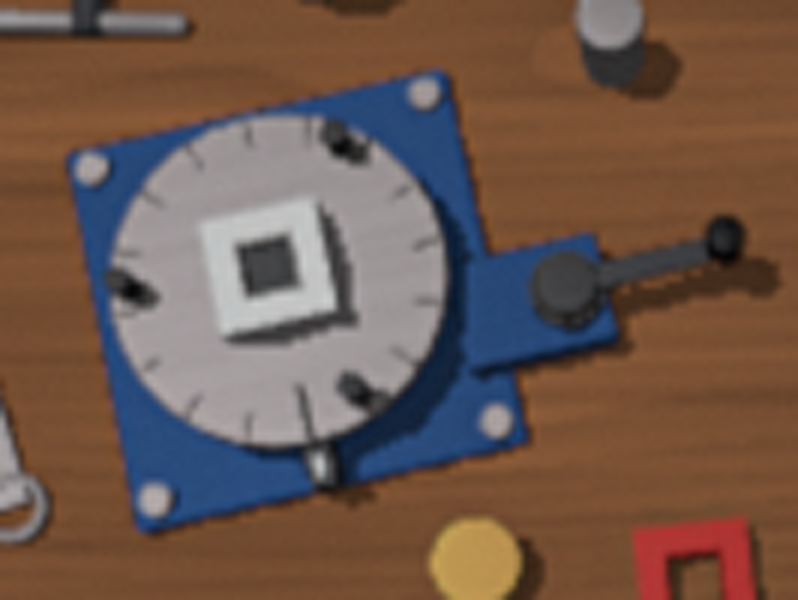

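View pics/scenec.png

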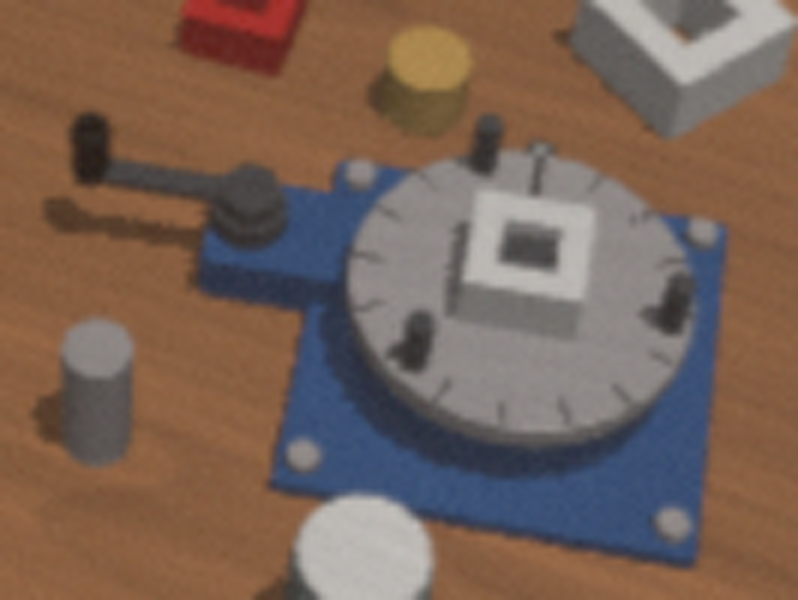

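The crops confirm the choice: a white blank sits on the dial. Top crop: peg tops at (333,130), (118,278) and (348,381), knob top (724,230), pivot (568,282), pointer (320,465). Scene crop: peg tops at (489,122), (682,281) and (421,318), knob (92,120). Now I'll localise by back-projection and triangulation.

```bash
cat > h.py <<'E'
import numpy as np, pickle
C=pickle.load(open("c0.pkl","rb"))
def ray(n,u,v):
    c=C[n];M=c["cam_to_world"]
    d=M[:3,:3]@[(u-c["cx"])/c["fx"],-(v-c["cy"])/c["fy"],-1]
    return M[:3,3],d
def P(n,u,v,z):
    o,d=ray(n,u,v); return (o+d*(z-o[2])/d[2])[:2]
T=lambda x,y,z:P("top",210+x/6,165+y/6,z)
S=lambda x,y,z:P("scene",300+x/6,170+y/6,z)
E
python3 - <<'E'
from h import *
np.set_printoptions(precision=4,suppress=True)
pt={"rimc":((278,280),None,.058),"blank":((268,266),(531,243),.086),"pegA":((333,130),(421,318),.09),"pegB":((118,278),(682,281),.09),"pegC":((348,381),(489,122),.09),"knob":((724,230),(92,120),.078),"pivot":((568,282),(250,184),.058),
"short":((477,560),(430,55),.035),"tall":((610,20),(97,345),.07)}
ctr=None
for k,(t,s,z) in pt.items():
    a=T(*t,z); b=S(*s,z) if s else a
    m=(a+b)/2
    if ctr is None: ctr=m
    print(k,a,b,"diff mm",(a-b)*1000,"r mm",np.hypot(*(m-ctr))*1000,"ang",np.degrees(np.arctan2(*(m-ctr)[::-1])))
for n,q in {"pegs":("pegA","pegB","pegC")}.items():
    ps=np.array([(T(*pt[i][0],.09)+S(*pt[i][1],.09))/2 for i in q]); print("pegmean",ps.mean(0),[np.linalg.norm(p-ps.mean(0)) for p in ps],[np.degrees(np.arctan2(*(p-ps.mean(0))[::-1])) for p in ps])
# foot corners top view
for c in((72,155),(445,72),(527,437),(140,532)): print("foot",T(*c,.012))
print("pointer",T(320,465,.058),"lineoutside",T(312,440,.058))
kv=(T(*pt['knob'][0],.078)-T(*pt['pivot'][0],.058)); print(np.linalg.norm(kv),np.degrees(np.arctan2(kv[1],kv[0])))
for n,(u,v),z in(("oilcan",(260,145),.09),("chuck",(225,155),.01),("spanner",(204,225),.005),("bigring",(250,289),.03)): print(n,P("top",u,v,z))
E
```

```text
rimc [0.5372 0.118 ] [0.5372 0.118 ] diff mm [0. 0.] r mm 0.0 ang 0.0
blank [0.5382 0.1179] [0.5412 0.1228] diff mm [-2.9775 -4.878 ] r mm 3.4646409439678427 ang 43.75942447622936
pegA [0.5964 0.0902] [0.5991 0.095 ] diff mm [-2.7394 -4.8361] r mm 65.66647873694656 ang -22.73473876972811
pegB [0.5335 0.1809] [0.5369 0.186 ] diff mm [-3.4326 -5.0754] r mm 65.51088052186994 ang 91.78300623941254
pegC [0.4876 0.0829] [0.49   0.0858] diff mm [-2.3793 -2.9278] r mm 58.92665753448855 ang -145.2524911190433
knob [ 0.5519 -0.0771] [ 0.5513 -0.0736] diff mm [ 0.5578 -3.522 ] r mm 193.833406405858 ang -85.73557818190955
pivot [ 0.534  -0.0089] [ 0.5404 -0.0027] diff mm [-6.37   -6.1892] r mm 123.7628766307842 ang -90.01658620151396
short [0.4155 0.033 ] [0.4174 0.0383] diff mm [-1.89   -5.2845] r mm 146.12548270859932 ang -145.70997593284005
tall [ 0.6491 -0.0291] [ 0.6534 -0.0245] diff mm [-4.3646 -4.6178] r mm 184.28807287809494 ang -51.77438830975315
pegmean [0.5406 0.1201] [np.float64(0.06348443156890878), np.float64(0.06353787873173436), np.float64(0.06293307424575725)] [np.float64(-25.71906336961288), np.float64(94.88223235145254), np.float64(-145.37614798941235)]
foot [0.606 0.221]
foot [0.6423 0.0489]
foot [0.4717 0.012 ]
foot [0.4323 0.1854]
pointer [0.4559 0.0988] lineoutside [0.4667 0.1024]
0.07051355848601122 -75.28343545101701
oilcan [0.7095 0.1056]
chuck [0.7102 0.2161]
spanner [0.5125 0.2691]
bigring [0.3387 0.1361]
```

The pegs fit a 63.3 mm circle (64 is stated) about (0.540,0.120), at angles of about -25.5°, 94.7° and -145.4°. I'll push the peg at -25.5° with shut fingers, turning the tool with the dial. First the transit.

Call:
step_arm --targets '[{"offset":[-0.3,-0.2,0],"rot":[0,0,0],"hand":0},{"offset":[-0.65,-0.46,0],"rot":[0,0,0],"hand":0},{"offset":[-1,-0.72,0],"rot":[0,0,0],"hand":0},{"offset":[-1,-0.72,0],"rot":[0,0,0],"hand":0},{"offset":[-1,-0.72,0],"rot":[0,0,0],"hand":0}]'

```text
time: 0.6
tool_pos: [0.3292, 0.4722, 0.2311]
eef_rot: [0.0, 0.198, 0.98, -0.0]
force: [0.1, 0.8, 0.7]
width: 0.0121
grip_force: 0.0
```

Call:
step_arm --targets '[{"offset":[-0.3,-0.2,0],"rot":[0,0,0],"hand":0},{"offset":[-0.65,-0.46,0],"rot":[0,0,0],"hand":0},{"offset":[-1,-0.72,0],"rot":[0,0,0],"hand":0},{"offset":[-1,-0.72,0],"rot":[0,0,0],"hand":0},{"offset":[-1,-0.72,0],"rot":[0,0,0],"hand":0}]'

```text
time: 1.1
tool_pos: [0.4053, 0.3483, 0.2313]
eef_rot: [-0.0, 0.197, 0.98, 0.0]
force: [0.3, 0.5, 0.8]
width: -0.0001
grip_force: 0.0
```

Call:
step_arm --targets '[{"offset":[-0.3,-0.2,0],"rot":[0,0,0],"hand":0},{"offset":[-0.65,-0.46,0],"rot":[0,0,0],"hand":0},{"offset":[-1,-0.72,0],"rot":[0,0,0],"hand":0},{"offset":[-1,-0.72,0],"rot":[0,0,0],"hand":0},{"offset":[-1,-0.72,0],"rot":[0,0,0],"hand":0}]'

```text
time: 1.6
tool_pos: [0.4826, 0.2237, 0.2312]
eef_rot: [-0.0, 0.196, 0.981, 0.0]
force: [-0.1, 0.5, 0.2]
width: -0.0
grip_force: 0.0
```

Call:
step_arm --targets '[{"offset":[-0.3,-0.2,0],"rot":[0,0,0],"hand":0},{"offset":[-0.65,-0.46,0],"rot":[0,0,0],"hand":0},{"offset":[-1,-0.72,0],"rot":[0,0,0],"hand":0},{"offset":[-1,-0.72,0],"rot":[0,0,0],"hand":0},{"offset":[-1,-0.72,0],"rot":[0,0,0],"hand":0}]'

```text
time: 2.1
tool_pos: [0.5602, 0.0985, 0.231]
eef_rot: [-0.0, 0.196, 0.981, 0.001]
force: [-0.3, 1.0, -0.1]
width: -0.0001
grip_force: 0.0
```

Call:
step_arm --targets '[{"offset":[0,0,0],"rot":[0,0,0.18],"hand":0},{"offset":[0,0,0],"rot":[0,0,0.36],"hand":0},{"offset":[0,0,0],"rot":[0,0,0.54],"hand":0},{"offset":[0,0,0],"rot":[0,0,0.72],"hand":0},{"offset":[0,0,0],"rot":[0,0,0.9],"hand":0},{"offset":[0,0,0],"rot":[0,0,1],"hand":0},{"offset":[0,0,0],"rot":[0,0,1],"hand":0}]'

```text
time: 2.8
tool_pos: [0.5589, 0.1014, 0.2312]
eef_rot: [-0.001, 0.554, 0.833, 0.001]
force: [-0.5, -0.3, 0.4]
width: 0.0003
grip_force: 0.0
```

Call:
step_arm --targets '[{"offset":[0,0,0],"rot":[0,0,0.18],"hand":0},{"offset":[0,0,0],"rot":[0,0,0.36],"hand":0},{"offset":[0,0,0],"rot":[0,0,0.54],"hand":0},{"offset":[0,0,0],"rot":[0,0,0.72],"hand":0},{"offset":[0,0,0],"rot":[0,0,0.9],"hand":0},{"offset":[0,0,0],"rot":[0,0,1],"hand":0},{"offset":[0,0,0],"rot":[0,0,1],"hand":0}]'

```text
time: 3.5
tool_pos: [0.5594, 0.0995, 0.2312]
eef_rot: [-0.001, 0.831, 0.557, 0.0]
force: [0.1, 0.3, -0.4]
width: -0.0001
grip_force: 0.0
```

Call:
step_arm --targets '[{"offset":[-0.1,0.1,0],"rot":[0,0,0.18],"hand":0},{"offset":[-0.17,0.24,0.2],"rot":[0,0,0.36],"hand":0},{"offset":[-0.17,0.24,0.4],"rot":[0,0,0.54],"hand":0},{"offset":[-0.17,0.24,0.6],"rot":[0,0,0.68],"hand":0},{"offset":[-0.17,0.24,0.8],"rot":[0,0,0.68],"hand":0},{"offset":[-0.17,0.24,1],"rot":[0,0,0.68],"hand":0},{"offset":[-0.17,0.24,1],"rot":[0,0,0.68],"hand":0},{"offset":[-0.17,0.24,1],"rot":[0,0,0.68],"hand":0}]'

```text
time: 4.3
tool_pos: [0.5785, 0.0678, 0.1113]
eef_rot: [-0.0, 0.948, 0.317, -0.0]
force: [0.6, 0.4, 0.3]
width: 0.0001
grip_force: 0.0
```

```bash
python3 - <<'E'
from cell import bot
import cv2,numpy as np
print(bot.state())
a=bot.capture("top")["pixels"][165:265,210:343,::-1]; b=bot.capture("scene")["pixels"][150:270,290:443,::-1]
a=cv2.resize(a,(500,376),interpolation=cv2.INTER_CUBIC); 
cv2.imwrite("pics/b1.png",cv2.resize(b,None,fx=5,fy=5,interpolation=cv2.INTER_CUBIC)[:600,:800])
E
```

```text
{'time': 4.3, 'joint_positions': array([-0.28092857,  0.49482506,  0.15213753,  1.83640956, -0.09970321,
        0.81868087, -1.00364712]), 'dq': array([ 0.00356769, -0.02764261,  0.01214642, -0.02388427, -0.00030156,
       -0.00132755, -0.00864654]), 'joint_torque': array([-9.53513291e-02, -5.14691484e+01,  2.55365074e+00, -2.20263112e+01,
       -9.79214878e-03,  4.02560353e-02,  3.29654210e-02]), 'tool_pos': array([0.57850709, 0.06781166, 0.11129172]), 'eef_rot': array([-4.42063012e-04,  9.48343153e-01,  3.17245782e-01, -4.27310490e-04]), 'force': array([0.61263599, 0.42948396, 0.31795382]), 'wrist_torque': array([-0.00546081, -0.00224931,  0.05501089]), 'grip_force': 0.0, 'width': 7.431770976082763e-05}
```

View pics/b1.png

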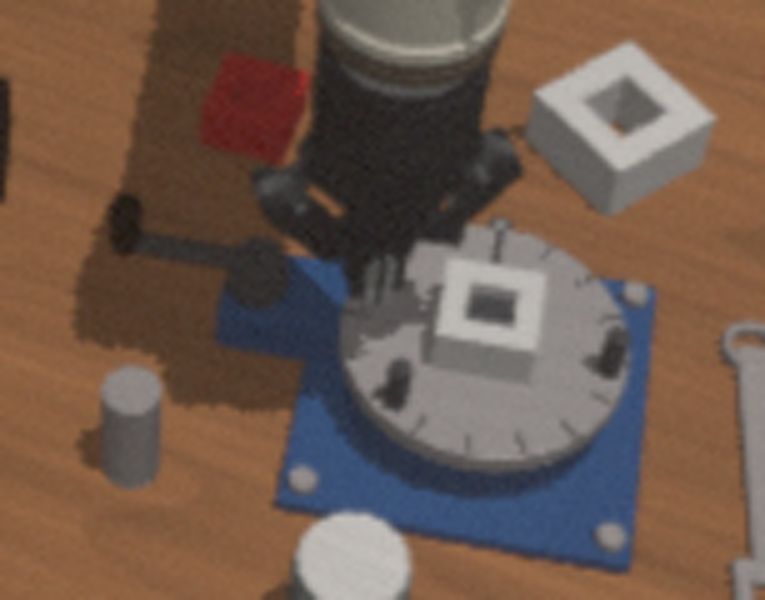

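The picture shows the shut fingertips over the dial at about (385,285), with clear space before the peg at (398,378). Descending and approaching the peg.

Call:
step_arm --targets '[{"offset":[0,0,0.1],"rot":[0,0,0],"hand":0},{"offset":[0,0,0.2],"rot":[0,0,0],"hand":0},{"offset":[0,0,0.3],"rot":[0,0,0],"hand":0},{"offset":[0,0,0.37],"rot":[0,0,0],"hand":0},{"offset":[0,0,0.37],"rot":[0,0,0],"hand":0}]'

```text
time: 4.9
tool_pos: [0.5774, 0.0662, 0.0649]
eef_rot: [-0.0, 0.949, 0.315, -0.002]
force: [-0.4, 0.6, 0.5]
width: 0.0
grip_force: 0.0
```

Call:
step_arm --targets '[{"offset":[0.018,0,0],"rot":[0,0,-0.04],"hand":0},{"offset":[0.035,-0.001,0],"rot":[0,0,-0.083],"hand":0},{"offset":[0.053,-0.003,0],"rot":[0,0,-0.125],"hand":0},{"offset":[0.07,-0.005,0],"rot":[0,0,-0.167],"hand":0},{"offset":[0.07,-0.005,0],"rot":[0,0,-0.167],"hand":0}]'

```text
time: 5.4
tool_pos: [0.5858, 0.0724, 0.0673]
eef_rot: [-0.0, 0.926, 0.378, 0.0]
force: [-0.6, -0.1, 0.0]
width: 0.0002
grip_force: 0.0
```

Call:
step_arm --targets '[{"offset":[0.009,0,0],"rot":[0,0,-0.02],"hand":0},{"offset":[0.018,0,0],"rot":[0,0,-0.04],"hand":0},{"offset":[0.018,0,0],"rot":[0,0,-0.04],"hand":0}]'

```text
time: 5.7
tool_pos: [0.5869, 0.0736, 0.0669]
eef_rot: [-0.0, 0.92, 0.392, 0.0]
force: [-0.3, -0.3, -0.4]
width: -0.0
grip_force: 0.0
```

Call:
step_arm --targets '[{"offset":[0.009,0,0],"rot":[0,0,-0.02],"hand":0},{"offset":[0.018,0,0],"rot":[0,0,-0.04],"hand":0},{"offset":[0.018,0,0],"rot":[0,0,-0.04],"hand":0}]'

```text
time: 6.0
tool_pos: [0.5884, 0.0752, 0.0669]
eef_rot: [-0.0, 0.914, 0.406, 0.0]
force: [0.4, -0.5, -0.5]
width: 0.0001
grip_force: 0.0
```

Call:
step_arm --targets '[{"offset":[0.009,0,0],"rot":[0,0,-0.02],"hand":0},{"offset":[0.018,0,0],"rot":[0,0,-0.04],"hand":0},{"offset":[0.018,0,0],"rot":[0,0,-0.04],"hand":0}]'

```text
time: 6.3
tool_pos: [0.5899, 0.0769, 0.0669]
eef_rot: [-0.0, 0.907, 0.421, 0.0]
force: [-0.1, 0.1, -0.3]
width: 0.0003
grip_force: 0.0
```

Call:
step_arm --targets '[{"offset":[0.009,0,0],"rot":[0,0,-0.02],"hand":0},{"offset":[0.018,0,0],"rot":[0,0,-0.04],"hand":0},{"offset":[0.018,0,0],"rot":[0,0,-0.04],"hand":0}]'

```text
time: 6.6
tool_pos: [0.591, 0.078, 0.0668]
eef_rot: [0.0, 0.901, 0.435, -0.0]
force: [-0.3, -0.9, 0.5]
width: -0.0005
grip_force: 0.6
```

Call:
step_arm --targets '[{"offset":[0.009,0,0],"rot":[0,0,-0.02],"hand":0},{"offset":[0.018,0,0],"rot":[0,0,-0.04],"hand":0},{"offset":[0.018,0,0],"rot":[0,0,-0.04],"hand":0}]'

```text
time: 6.9
tool_pos: [0.5916, 0.0783, 0.0668]
eef_rot: [0.0, 0.894, 0.449, -0.001]
force: [-3.2, -4.0, 4.2]
width: 0.0002
grip_force: 2.8
```

Call:
step_arm --targets '[{"offset":[0.009,0,0],"rot":[0,0,-0.02],"hand":0},{"offset":[0.018,0,0],"rot":[0,0,-0.04],"hand":0},{"offset":[0.018,0,0],"rot":[0,0,-0.04],"hand":0}]'

```text
time: 7.2
tool_pos: [0.5927, 0.0796, 0.0668]
eef_rot: [0.0, 0.887, 0.462, -0.002]
force: [-3.8, -4.7, 4.4]
width: 0.0
grip_force: 3.2
```

Contact at tool yaw of about 52°, around 5 N. Pushing through click 1.

Call:
step_arm --targets '[{"offset":[0.018,0,0],"rot":[0,0,-0.042],"hand":0},{"offset":[0.035,-0.001,0],"rot":[0,0,-0.083],"hand":0},{"offset":[0.053,-0.003,0],"rot":[0,0,-0.125],"hand":0},{"offset":[0.07,-0.005,0],"rot":[0,0,-0.167],"hand":0},{"offset":[0.088,-0.007,0],"rot":[0,0,-0.208],"hand":0},{"offset":[0.105,-0.01,0],"rot":[0,0,-0.25],"hand":0},{"offset":[0.105,-0.01,0],"rot":[0,0,-0.25],"hand":0}]'

```text
time: 7.9
tool_pos: [0.6003, 0.094, 0.067]
eef_rot: [-0.0, 0.836, 0.548, 0.001]
force: [0.0, -0.8, -0.0]
width: 0.0
grip_force: 0.0
```

Call:
step_arm --targets '[{"offset":[0.018,0,0],"rot":[0,0,-0.042],"hand":0},{"offset":[0.035,-0.001,0],"rot":[0,0,-0.083],"hand":0},{"offset":[0.053,-0.003,0],"rot":[0,0,-0.125],"hand":0},{"offset":[0.07,-0.005,0],"rot":[0,0,-0.167],"hand":0},{"offset":[0.088,-0.007,0],"rot":[0,0,-0.208],"hand":0},{"offset":[0.105,-0.01,0],"rot":[0,0,-0.25],"hand":0},{"offset":[0.105,-0.01,0],"rot":[0,0,-0.25],"hand":0}]'

```text
time: 8.6
tool_pos: [0.6037, 0.1018, 0.0669]
eef_rot: [0.001, 0.779, 0.627, -0.001]
force: [-2.4, -6.3, 2.4]
width: 0.0
grip_force: 3.0
```

Call:
step_arm --targets '[{"offset":[0.018,0,0],"rot":[0,0,-0.042],"hand":0},{"offset":[0.035,-0.001,0],"rot":[0,0,-0.083],"hand":0},{"offset":[0.053,-0.003,0],"rot":[0,0,-0.125],"hand":0},{"offset":[0.07,-0.005,0],"rot":[0,0,-0.167],"hand":0},{"offset":[0.088,-0.007,0],"rot":[0,0,-0.208],"hand":0},{"offset":[0.105,-0.01,0],"rot":[0,0,-0.25],"hand":0},{"offset":[0.105,-0.01,0],"rot":[0,0,-0.25],"hand":0}]'

```text
time: 9.3
tool_pos: [0.6053, 0.1189, 0.0669]
eef_rot: [-0.0, 0.713, 0.701, 0.0]
force: [-1.1, 0.3, -0.3]
width: -0.0003
grip_force: 0.0
```

Call:
step_arm --targets '[{"offset":[0.018,0,0],"rot":[0,0,-0.042],"hand":0},{"offset":[0.035,-0.001,0],"rot":[0,0,-0.083],"hand":0},{"offset":[0.053,-0.003,0],"rot":[0,0,-0.125],"hand":0},{"offset":[0.07,-0.005,0],"rot":[0,0,-0.167],"hand":0},{"offset":[0.088,-0.007,0],"rot":[0,0,-0.208],"hand":0},{"offset":[0.105,-0.01,0],"rot":[0,0,-0.25],"hand":0},{"offset":[0.105,-0.01,0],"rot":[0,0,-0.25],"hand":0}]'

```text
time: 10.0
tool_pos: [0.6055, 0.1269, 0.0669]
eef_rot: [0.001, 0.642, 0.767, -0.001]
force: [2.3, -5.6, 0.2]
width: 0.0002
grip_force: 2.9
```

```bash
python3 - <<'E'
from cell import bot
import cv2
print(bot.state()["joint_positions"])
b=bot.capture("scene")["pixels"][150:270,290:443,::-1]
cv2.imwrite("pics/b2.png",cv2.resize(b,None,fx=5,fy=5,interpolation=cv2.INTER_CUBIC))
E
```

```text
[-0.15408659  0.61066896 -0.13080574  1.75543465  0.11073593  0.7823668
 -0.16377035]
```

View pics/b2.png

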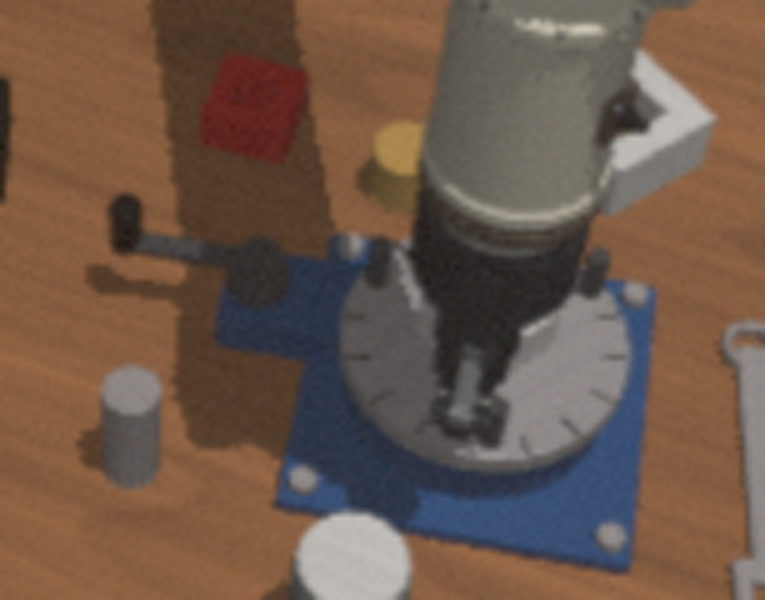

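The picture shows the dial two clicks round, with pegs at (380,255), (595,265) and (490,415) and the fingertips against the last. Click 3, then the first half of click 4.

Call:
step_arm --targets '[{"offset":[0.018,0,0],"rot":[0,0,-0.042],"hand":0},{"offset":[0.035,-0.001,0],"rot":[0,0,-0.083],"hand":0},{"offset":[0.053,-0.003,0],"rot":[0,0,-0.125],"hand":0},{"offset":[0.07,-0.005,0],"rot":[0,0,-0.167],"hand":0},{"offset":[0.088,-0.007,0],"rot":[0,0,-0.208],"hand":0},{"offset":[0.105,-0.01,0],"rot":[0,0,-0.25],"hand":0},{"offset":[0.105,-0.01,0],"rot":[0,0,-0.25],"hand":0}]'

```text
time: 10.75
tool_pos: [0.6005, 0.1435, 0.0668]
eef_rot: [-0.001, 0.563, 0.827, 0.0]
force: [0.4, 0.1, 0.0]
width: 0.0
grip_force: 0.0
```

Call:
step_arm --targets '[{"offset":[0.018,0,0],"rot":[0,0,-0.042],"hand":0},{"offset":[0.035,-0.001,0],"rot":[0,0,-0.083],"hand":0},{"offset":[0.053,-0.003,0],"rot":[0,0,-0.125],"hand":0},{"offset":[0.07,-0.005,0],"rot":[0,0,-0.167],"hand":0},{"offset":[0.088,-0.007,0],"rot":[0,0,-0.208],"hand":0},{"offset":[0.105,-0.01,0],"rot":[0,0,-0.25],"hand":0},{"offset":[0.105,-0.01,0],"rot":[0,0,-0.25],"hand":0}]'

```text
time: 11.45
tool_pos: [0.5972, 0.1513, 0.067]
eef_rot: [0.002, 0.48, 0.877, -0.0]
force: [4.7, -4.2, -3.0]
width: 0.0004
grip_force: 2.8
```

Call:
step_arm --targets '[{"offset":[0.018,0,0],"rot":[0,0,-0.042],"hand":0},{"offset":[0.035,-0.001,0],"rot":[0,0,-0.083],"hand":0},{"offset":[0.053,-0.003,0],"rot":[0,0,-0.125],"hand":0},{"offset":[0.07,-0.005,0],"rot":[0,0,-0.167],"hand":0},{"offset":[0.088,-0.007,0],"rot":[0,0,-0.208],"hand":0},{"offset":[0.1,-0.009,0],"rot":[0,0,-0.24],"hand":0},{"offset":[0.1,-0.009,0],"rot":[0,0,-0.24],"hand":0}]'

```text
time: 12.15
tool_pos: [0.5873, 0.1638, 0.0668]
eef_rot: [-0.0, 0.395, 0.919, 0.0]
force: [-0.3, -0.3, 0.7]
width: -0.0
grip_force: 0.0
```

Force has dropped to zero, so the dial snapped into the fourth stop. Back off and lift, then look.

Call:
step_arm --targets '[{"offset":[-0.04,0,0],"rot":[0,0,0],"hand":0},{"offset":[-0.07,0,0],"rot":[0,0,0],"hand":0},{"offset":[-0.07,0,-0.2],"rot":[0,0,0],"hand":0},{"offset":[-0.07,0,-0.5],"rot":[0,0,0],"hand":0},{"offset":[-0.07,0,-0.8],"rot":[0,0,0],"hand":0},{"offset":[-0.07,0,-1],"rot":[0,0,0],"hand":0},{"offset":[-0.07,0,-1],"rot":[0,0,0],"hand":0}]'

```text
time: 12.85
tool_pos: [0.597, 0.1573, 0.1915]
eef_rot: [0.003, 0.396, 0.918, 0.002]
force: [-0.0, -0.5, 0.6]
width: 0.0
grip_force: 0.0
```

```bash
python3 - <<'E'
from cell import bot
import cv2
print(bot.state()["joint_positions"])
b=bot.capture("scene")["pixels"][150:270,290:443,::-1]
cv2.imwrite("pics/b3.png",cv2.resize(b,None,fx=5,fy=5,interpolation=cv2.INTER_CUBIC))
E
```

```text
[-0.06368852  0.46280764 -0.31468466  1.68561585  0.16489371  1.01111796
  0.32232041]
```

View pics/b3.png

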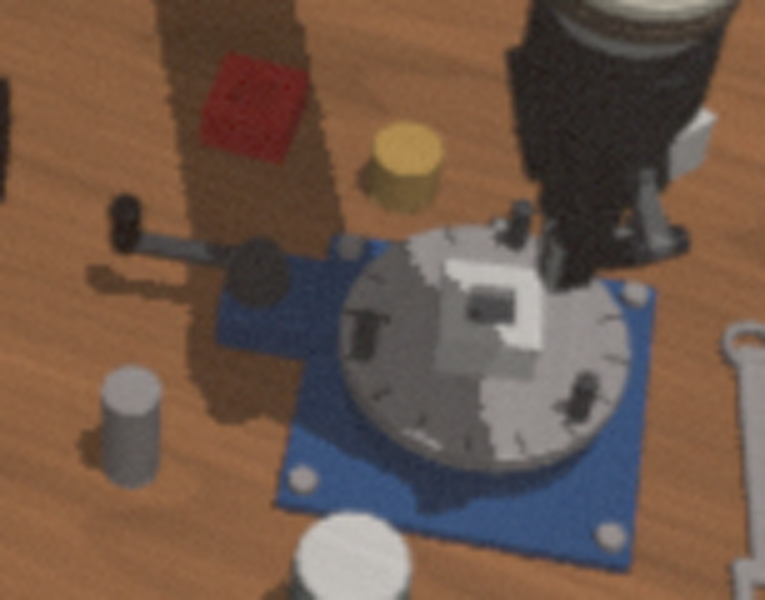

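The pegs are now at crop (583,382), (520,208) and (365,318), and the blank is still on the stub. Checking the turn numerically and working out the lever geometry.

```bash
python3 - <<'E'
from h import *
def S5(x,y,z): return P("scene",290+x/5,150+y/5,z)
c=np.array([.5406+.0013,.1201+.0022]) # scene-frame centre
for p in((583,375),(520,205),(365,315)):
    d=S5(*p,.09)-c; print(np.hypot(*d),np.degrees(np.arctan2(d[1],d[0])))
print("knob",S5(125,203,.078)); 
E
```

```text
0.0609528110220645 64.89590475570907
0.06363844219045915 -174.19186303282032
0.0649463353985832 -56.15438514170443
knob [ 0.553553   -0.07352358]
```

Peg angles confirm a 90° turn (64.9°, -174°, -56° against the expected 64.5°, -175°, -55°). Moving to behind the lever knob.

Call:
step_arm --targets '[{"offset":[-0.2,-0.3,0],"rot":[0,0,0],"hand":0},{"offset":[-0.46,-0.6,0],"rot":[0,0,0],"hand":0},{"offset":[-0.46,-0.9,0],"rot":[0,0,0],"hand":0},{"offset":[-0.46,-0.9,0],"rot":[0,0,0],"hand":0},{"offset":[-0.46,-0.9,0],"rot":[0,0,0],"hand":0}]'

```text
time: 13.4
tool_pos: [0.5523, 0.0414, 0.1858]
eef_rot: [-0.001, 0.397, 0.918, -0.001]
force: [-0.2, 0.3, -0.1]
width: -0.0
grip_force: 0.0
```

Call:
step_arm --targets '[{"offset":[-0.2,-0.3,0],"rot":[0,0,0],"hand":0},{"offset":[-0.46,-0.6,0],"rot":[0,0,0],"hand":0},{"offset":[-0.46,-0.9,0],"rot":[0,0,0],"hand":0},{"offset":[-0.46,-0.9,0],"rot":[0,0,0],"hand":0},{"offset":[-0.46,-0.9,0],"rot":[0,0,0],"hand":0}]'

```text
time: 13.9
tool_pos: [0.513, -0.0711, 0.1865]
eef_rot: [-0.0, 0.396, 0.918, 0.0]
force: [0.4, 0.5, 0.2]
width: 0.0
grip_force: 0.0
```

Call:
step_arm --targets '[{"offset":[0,0,0],"rot":[0,0,0.18],"hand":0},{"offset":[0,0,0],"rot":[0,0,0.36],"hand":0},{"offset":[0,0,0],"rot":[0,0,0.54],"hand":0},{"offset":[0,0,0],"rot":[0,0,0.72],"hand":0},{"offset":[0,0,0],"rot":[0,0,0.9],"hand":0},{"offset":[0,0,0],"rot":[0,0,1],"hand":0},{"offset":[0,0,0],"rot":[0,0,1],"hand":0}]'

```text
time: 14.6
tool_pos: [0.5139, -0.0691, 0.1867]
eef_rot: [-0.0, 0.716, 0.698, 0.0]
force: [0.1, 0.4, -0.5]
width: 0.0002
grip_force: 0.0
```

Call:
step_arm --targets '[{"offset":[0,0,0],"rot":[0,0,0.18],"hand":0},{"offset":[0,0,0],"rot":[0,0,0.36],"hand":0},{"offset":[0,0,0],"rot":[0,0,0.54],"hand":0},{"offset":[0,0,0],"rot":[0,0,0.72],"hand":0},{"offset":[0,0,0],"rot":[0,0,0.9],"hand":0},{"offset":[0,0,0],"rot":[0,0,1],"hand":0},{"offset":[0,0,0],"rot":[0,0,1],"hand":0}]'

```text
time: 15.3
tool_pos: [0.5135, -0.0701, 0.1867]
eef_rot: [-0.0, 0.928, 0.372, 0.0]
force: [0.1, -0.4, -0.4]
width: 0.0
grip_force: 0.0
```

Call:
step_arm --targets '[{"offset":[0,0,0],"rot":[0,0,0.18],"hand":0},{"offset":[0,0,0],"rot":[0,0,0.36],"hand":0},{"offset":[0,0,0],"rot":[0,0,0.54],"hand":0},{"offset":[0,0,0],"rot":[0,0,0.72],"hand":0},{"offset":[0,0,0],"rot":[0,0,0.9],"hand":0},{"offset":[0,0,0],"rot":[0,0,1],"hand":0},{"offset":[0,0,0],"rot":[0,0,1],"hand":0}]'

```text
time: 16.0
tool_pos: [0.5131, -0.0707, 0.1867]
eef_rot: [-0.0, 1.0, -0.012, -0.0]
force: [-0.4, -0.4, -0.5]
width: -0.0001
grip_force: 0.0
```

Call:
step_arm --targets '[{"offset":[0,0,0],"rot":[0,0,0.18],"hand":0},{"offset":[0,0,0],"rot":[0,0,0.36],"hand":0},{"offset":[0,0,0],"rot":[0,0,0.36],"hand":0},{"offset":[0,0,0],"rot":[0,0,0.36],"hand":0}]'

```text
time: 16.4
tool_pos: [0.5129, -0.0713, 0.1868]
eef_rot: [-0.0, 0.989, -0.151, -0.0]
force: [0.3, -1.2, 0.7]
width: -0.0003
grip_force: 0.0
```

```bash
python3 - <<'E'
from cell import bot
s=bot.state(); print(s["time"],s["joint_positions"],s["tool_pos"],s["eef_rot"])
E
```

```text
16.4 [-0.06813127  0.28800772  0.18194144  1.9412616  -0.06482479  0.91786055
 -1.72844644] [ 0.51292634 -0.07126212  0.18684681] [-2.95562915e-05  9.88505078e-01 -1.51187665e-01 -1.18963582e-05]
```

Call:
step_arm --targets '[{"offset":[0,0,0.3],"rot":[0,0,0],"hand":0},{"offset":[0,0,0.6],"rot":[0,0,0],"hand":0},{"offset":[0,0,0.8],"rot":[0,0,0],"hand":0},{"offset":[0,0,0.9],"rot":[0,0,0],"hand":0},{"offset":[0,0,1],"rot":[0,0,0],"hand":0},{"offset":[0,0,1],"rot":[0,0,0],"hand":0}]'

```text
time: 17.0
tool_pos: [0.5123, -0.0716, 0.066]
eef_rot: [0.0, 0.988, -0.154, -0.001]
force: [-0.5, 0.3, -0.2]
width: 0.0002
grip_force: 0.0
```

Call:
step_arm --targets '[{"offset":[0,0,0.05],"rot":[0,0,0],"hand":0},{"offset":[0,0,0.05],"rot":[0,0,0],"hand":0},{"offset":[0.038,-0.001,0.05],"rot":[0,0,-0.083],"hand":0},{"offset":[0.076,-0.005,0.05],"rot":[0,0,-0.167],"hand":0},{"offset":[0.095,-0.008,0.05],"rot":[0,0,-0.208],"hand":0},{"offset":[0.114,-0.011,0.05],"rot":[0,0,-0.25],"hand":0},{"offset":[0.114,-0.011,0.05],"rot":[0,0,-0.25],"hand":0}]'

```text
time: 17.7
tool_pos: [0.5267, -0.0747, 0.0612]
eef_rot: [-0.0, 0.998, -0.057, 0.0]
force: [0.6, -0.3, -0.8]
width: 0.0001
grip_force: 0.0
```

Call:
step_arm --targets '[{"offset":[0.019,0,0],"rot":[0,0,-0.042],"hand":0},{"offset":[0.038,-0.001,0],"rot":[0,0,-0.083],"hand":0},{"offset":[0.057,-0.003,0],"rot":[0,0,-0.125],"hand":0},{"offset":[0.076,-0.005,0],"rot":[0,0,-0.167],"hand":0},{"offset":[0.095,-0.008,0],"rot":[0,0,-0.208],"hand":0},{"offset":[0.114,-0.011,0],"rot":[0,0,-0.25],"hand":0},{"offset":[0.114,-0.011,0],"rot":[0,0,-0.25],"hand":0}]'

```text
time: 18.4
tool_pos: [0.54, -0.075, 0.0607]
eef_rot: [-0.0, 0.999, 0.042, -0.0]
force: [-1.3, -0.4, -0.2]
width: -0.0001
grip_force: 0.6
```

Call:
step_arm --targets '[{"offset":[0.019,0,0],"rot":[0,0,-0.042],"hand":0},{"offset":[0.038,-0.001,0],"rot":[0,0,-0.083],"hand":0},{"offset":[0.057,-0.003,0],"rot":[0,0,-0.125],"hand":0},{"offset":[0.076,-0.005,0],"rot":[0,0,-0.167],"hand":0},{"offset":[0.095,-0.008,0],"rot":[0,0,-0.208],"hand":0},{"offset":[0.114,-0.011,0],"rot":[0,0,-0.25],"hand":0},{"offset":[0.133,-0.015,0],"rot":[0,0,-0.292],"hand":0},{"offset":[0.151,-0.02,0],"rot":[0,0,-0.333],"hand":0},{"offset":[0.169,-0.025,0],"rot":[0,0,-0.375],"hand":0},{"offset":[0.187,-0.031,0],"rot":[0,0,-0.417],"hand":0},{"offset":[0.205,-0.037,0],"rot":[0,0,-0.458],"hand":0},{"offset":[0.223,-0.044,0],"rot":[0,0,-0.5],"hand":0}]'

```text
time: 19.6
tool_pos: [0.5665, -0.0674, 0.061]
eef_rot: [0.0, 0.972, 0.236, 0.0]
force: [-1.1, -3.4, 0.8]
width: -0.0001
grip_force: 1.1
```

Call:
step_arm --targets '[{"offset":[0.019,0,0],"rot":[0,0,-0.042],"hand":0},{"offset":[0.038,-0.001,0],"rot":[0,0,-0.083],"hand":0},{"offset":[0.057,-0.003,0],"rot":[0,0,-0.125],"hand":0},{"offset":[0.076,-0.005,0],"rot":[0,0,-0.167],"hand":0},{"offset":[0.095,-0.008,0],"rot":[0,0,-0.208],"hand":0},{"offset":[0.114,-0.011,0],"rot":[0,0,-0.25],"hand":0},{"offset":[0.133,-0.015,0],"rot":[0,0,-0.292],"hand":0},{"offset":[0.151,-0.02,0],"rot":[0,0,-0.333],"hand":0},{"offset":[0.151,-0.02,0],"rot":[0,0,-0.333],"hand":0}]'

```text
time: 20.5
tool_pos: [0.5816, -0.0564, 0.0609]
eef_rot: [-0.0, 0.933, 0.361, 0.0]
force: [-0.4, -1.1, -0.5]
width: 0.0003
grip_force: 0.3
```

Call:
step_arm --targets '[{"offset":[0.019,0,0],"rot":[0,0,-0.042],"hand":0},{"offset":[0.038,-0.001,0],"rot":[0,0,-0.083],"hand":0},{"offset":[0.057,-0.003,0],"rot":[0,0,-0.125],"hand":0},{"offset":[0.076,-0.005,0],"rot":[0,0,-0.167],"hand":0},{"offset":[0.076,-0.005,0],"rot":[0,0,-0.167],"hand":0}]'

```text
time: 21.0
tool_pos: [0.5879, -0.0499, 0.0609]
eef_rot: [-0.0, 0.907, 0.421, 0.0]
force: [-1.3, -0.5, -0.4]
width: -0.0003
grip_force: 0.3
```

Call:
step_arm --targets '[{"offset":[0.019,0,0],"rot":[0,0,-0.042],"hand":0},{"offset":[0.038,-0.001,0],"rot":[0,0,-0.083],"hand":0},{"offset":[0.057,-0.003,0],"rot":[0,0,-0.125],"hand":0},{"offset":[0.057,-0.003,0],"rot":[0,0,-0.125],"hand":0}]'

```text
time: 21.4
tool_pos: [0.592, -0.0445, 0.0609]
eef_rot: [-0.0, 0.885, 0.465, 0.0]
force: [0.0, -0.6, 0.3]
width: 0.0002
grip_force: 0.4
```

Call:
step_arm --targets '[{"offset":[0.01,0,0],"rot":[0,0,-0.02],"hand":0},{"offset":[0.02,0,0],"rot":[0,0,-0.042],"hand":0},{"offset":[0.02,0,0],"rot":[0,0,-0.042],"hand":0}]'

```text
time: 21.7
tool_pos: [0.5931, -0.0429, 0.0609]
eef_rot: [-0.0, 0.878, 0.479, 0.0]
force: [0.3, -2.1, -0.1]
width: 0.0003
grip_force: 0.7
```

Call:
step_arm --targets '[{"offset":[0.01,0,0],"rot":[0,0,-0.02],"hand":0},{"offset":[0.02,0,0],"rot":[0,0,-0.042],"hand":0},{"offset":[0.02,0,0],"rot":[0,0,-0.042],"hand":0}]'

```text
time: 22.0
tool_pos: [0.5945, -0.0408, 0.0609]
eef_rot: [-0.0, 0.87, 0.494, 0.0]
force: [0.1, -0.6, -0.4]
width: 0.0002
grip_force: 0.8
```

Call:
step_arm --targets '[{"offset":[0.01,0,0],"rot":[0,0,-0.02],"hand":0},{"offset":[0.02,0,0],"rot":[0,0,-0.042],"hand":0},{"offset":[0.02,0,0],"rot":[0,0,-0.042],"hand":0}]'

```text
time: 22.3
tool_pos: [0.5953, -0.0397, 0.0609]
eef_rot: [0.0, 0.862, 0.508, -0.0]
force: [-1.1, -3.7, 1.6]
width: -0.0001
grip_force: 2.1
```

Call:
step_arm --targets '[{"offset":[0.01,0,0],"rot":[0,0,-0.02],"hand":0},{"offset":[0.02,0,0],"rot":[0,0,-0.042],"hand":0},{"offset":[0.02,0,0],"rot":[0,0,-0.042],"hand":0}]'

```text
time: 22.6
tool_pos: [0.5956, -0.0398, 0.0608]
eef_rot: [0.001, 0.854, 0.521, -0.002]
force: [-2.6, -8.2, 4.7]
width: 0.0001
grip_force: 4.3
```

The motion has stalled and the force is rising, so the lever is at its stop. Back off, lift clear and look.

Call:
step_arm --targets '[{"offset":[-0.03,0,0],"rot":[0,0,0],"hand":0},{"offset":[-0.1,0,0],"rot":[0,0,0],"hand":0},{"offset":[-0.1,0,-0.2],"rot":[0,0,0],"hand":0},{"offset":[-0.1,0,-0.5],"rot":[0,0,0],"hand":0},{"offset":[-0.1,0,-0.8],"rot":[0,0,0],"hand":0},{"offset":[-0.1,0,-1],"rot":[0,0,0],"hand":0},{"offset":[-0.1,0,-1],"rot":[0,0,0],"hand":0}]'

```text
time: 23.3
tool_pos: [0.5942, -0.0466, 0.1852]
eef_rot: [0.002, 0.853, 0.522, 0.004]
force: [0.6, -0.3, -0.1]
width: 0.0001
grip_force: 0.0
```

Call:
step_arm --targets '[{"offset":[-0.3,0.3,-0.2],"rot":[0,0,0],"hand":0},{"offset":[-0.6,0.5,-0.3],"rot":[0,0,0],"hand":0},{"offset":[-0.9,0.5,-0.3],"rot":[0,0,0],"hand":0},{"offset":[-0.9,0.5,-0.3],"rot":[0,0,0],"hand":0},{"offset":[-0.9,0.5,-0.3],"rot":[0,0,0],"hand":0}]'

```text
time: 23.8
tool_pos: [0.5944, -0.1716, 0.2157]
eef_rot: [-0.001, 0.854, 0.521, -0.0]
force: [-0.3, 0.4, -0.1]
width: -0.0001
grip_force: 0.0
```

```bash
python3 - <<'E'
from cell import bot
import cv2
b=bot.capture("scene")["pixels"][150:270,290:443,::-1]
cv2.imwrite("pics/b4.png",cv2.resize(b,None,fx=5,fy=5,interpolation=cv2.INTER_CUBIC))
E
```

```text
(no output)
```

View pics/b4.png

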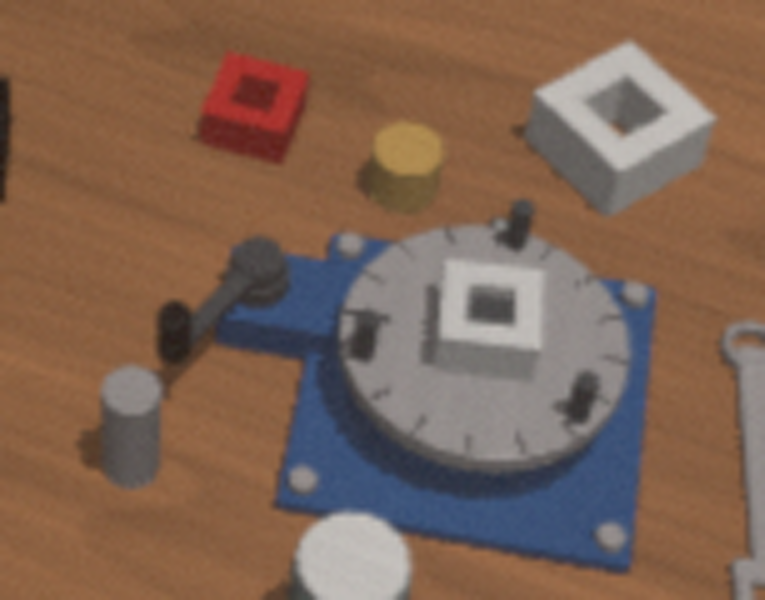

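The lever has swung round, with the knob top at crop (174,312). The dial pegs are unchanged and the blank is seated. I'll check the lever's angle before handing in.

```bash
python3 - <<'E'
from h import *
S5=lambda x,y,z:P("scene",290+x/5,150+y/5,z)
k0=S5(125,203,.078);k1=S5(174,312,.078);p=S5(258,255,.058)
c=np.linalg.norm(k1-k0); print(k0,k1,p,"swing from chord",2*np.arcsin(c/2/.072))
a=[np.arctan2(*(k-p)[::-1]) for k in(k0,k1)];print(a,np.linalg.norm(k1-p),a[1]-a[0])
f=[T(*q,.012) for q in((72,155),(445,72),(527,437),(140,532))]
print("head yaw",[np.arctan2(*(u-v)[::-1]) for u,v in((f[0],f[3]),(f[1],f[2]))])
E
```

```text
[ 0.553553   -0.07352358] [ 0.60762346 -0.02167058] [ 0.54145986 -0.00244548] swing from chord 1.0942809008205014
[np.float64(-1.4022713698854687), np.float64(-0.28278245292946835)] 0.06890011515756182 1.1194889169560005
head yaw [np.float64(0.20195257990352428), np.float64(0.2128173337120548)]
```

The lever reads about 1.08 rad (stop 1.1). Handing in.

```bash
python3 -c "
from cell import bot
print(bot.close_job())"
```

```text
the job is handed in; nothing more can be done
None
```

The job is handed in, with no verdict returned: the dial measures four clicks counter-clockwise (about 90°), the lever then swung to its stop (about 1.08 of 1.1 rad), the blank looks seated, and the arm finished clear.

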